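# Switch the praline sorter to its other chute

## Robot

A 6-joint arm with a two-finger parallel gripper is mounted at the origin on a cart in front of the work surface, level with it; the furniture and walls round the work are solid. World frame = base frame: x ahead of the robot, y to its left, z up, the work surface at z = 0. Lengths are in m, angles in rad, forces in N, time in s.
With the tool pointing down it reaches from about 0.3 to 0.775 m from the base axis. Payload 14.6 kg.
Tool frame: the origin (TCP) lies between the finger pads; the fingertips stand 8 mm ahead of it and the grasp point (between the pads) lies 11 mm behind it; z points along the fingers, y is the direction in which the jaws open and shut (so a half turn about z gives the same grasp; the last joint's range is limited). The gripper opens to 94 mm and grips with 3 to 60 N. Pads are 16 mm wide; open, the fingers measure 119 mm over their backs; the gripper's body (75 mm by 177 mm) begins 78 mm behind the grasp point.
Start: joints at [-1.413, 0.3, 1.521, -0, 1.321, -0.067], TCP at [0.123, -0.536, 0.213] pointing down, gripper open.
Joint ranges: [-3.03, 3.03], [-0.79, 2.21], [0.23, 2.52], [-1.04, 4.18], [0, 3.07], [-2.55, 2.55]. Speed limits (rad/s): [2.22, 2.22, 2.57, 3.14, 3.14, 3.14].

## Interface

Orientations are given as [roll, pitch, yaw] about the fixed x, y, z axes, in that order (R = Rz(yaw) Ry(pitch) Rx(roll)).
In Python, from station import ctrl, viewer, workorder gives the robot as it stands.
- The arm moves only by the tool play_rows, never from a script. Its argument "commands" is a list of rows, each an object of numbers: "dx", "dy", "dz": the shift along the tool's x, y, z in m; "ax", "ay", "az": the turn, a rotation vector about the tool's x, y, z in degrees. In form: [{"dx": .., "dy": .., "dz": .., "ax": .., "ay": .., "az": ..}, ...]. A call has exactly 5 rows; each row shifts and turns the pose as measured when the row begins, along the tool's axes as they then stand; what a row does not reach is not made up. A row lasts 1/12 s, in which the tool goes at most 41.7 mm and 7.16 degrees, less where a joint would pass 70% of its speed; a pose out of reach is approached as far as the arm can. A call with a gripper value outside its range is refused whole. "claw" is the opening, from 0 (shut) to 1 (fully open), set as the call begins (left out, the last holds). The fingers move at their own pace and stop on an object; "squeeze" is the grip in N (left out, the last holds). Time passes only in rows, so rows that do not move let the fingers close, or fill a call up. It gives the time, the measured TCP pose, the force and the opening at its end, in the units of the state.
- ctrl.get_obs(): the state, without advancing time (a new reading comes with each control period).
- viewer.camera(name): name is "side" or "top"; returns the picture (400x640x3 uint8, red, green, blue); there is no depth.
- viewer.camera_model(name): a dict with "K" (3x3 intrinsics, pixels), "pose" (4x4, takes a point from camera to world coordinates). Camera axes: x right, y down, z forward; pixel columns grow to the right and rows downward; lengths in m; the calibration is good to about 2 mm. A picture is of the moment at which its call begins. camera_model takes no time and is no camera call.
- workorder.hand_in(): hands the job in, once; it reports no verdict.
The state is a dict: "time_s": time; "qpos": joint angles; "joint_vel": joint speeds; "tau": joint torques, N m; "ee_pos": TCP position; "eef_rot": TCP orientation; "force": force on the tool from outside, world axes, zero at the start; "moment": the same for the moment, N m; "grip_width": finger opening in m.
Only numpy, scipy, OpenCV 4.12 (cv2) and the standard library are available. Lean on these libraries where they do the work, as an engineer would, in place of code of your own. Each camera call takes 0.05 s, during which the arm holds its last target. There are 200 camera calls.

## Task

The blue seesaw gate of the praline sorter now feeds one of its two chutes: press down its raised end so that it rocks over and feeds the other chute. Then push the gold praline sideways off its perch, without lifting it, so that it rolls over the gate and down that other chute to the stop. Leave the red praline on its perch and disturb nothing else on the table.

Things in the scene. Friction and masses are not known exactly. Their poses are not given: they have to be found in the camera images.
- sorter: Grey and aluminium tabletop sorter, fixed to the table, about 200 mm (x) x 460 mm (y) x 165 mm high. Origin on the table under the gate's pivot; its x points away from the robot, y left, z up. The seesaw gate lies along y at x = 0, its pivot at z = 70 mm; past each gate end a chute runs outward; behind the gate stands the perch deck. Other sizes here are in this frame.
- left_stop (a point): Centre of a praline lying at the black stop of the left chute (y = 208, z = 63 mm). The chute is 50 mm wide inside and falls outward from z = 72 mm at y = 90 to z = 45 mm at y = 227.
- right_stop (a point): The same for the right chute (y = -208 mm).
- left_perch (a point): Middle of the left perch, on the deck's floor (x = 90, y = 62, z = 155 mm). It lies between two 2.5 mm ridges along x, at y = 50 and 74. The deck ends at y = 91 and is open there; its low walls in front (x = 67) and behind (x = 113) reach z = 164. A praline pushed towards the deck's middle rolls over the inner ridge with well under 1 N.
- right_perch (a point): The same for the right perch (y = -62 mm), mirrored.
- ramp (a point): Middle of the deck, on the ramp floor (x = 90, y = 0, z = 147 mm). For |y| under 27 mm the floor lies lower than the perches and slopes to the robot; a praline whose centre is pushed past |y| = 27 falls in here and rolls by itself onto the middle of the gate, then along it.
- gate (a joint): Tilt of the blue seesaw gate about the sorter's x axis, -0.25 to 0.25 rad. Positive: left (+y) end raised, right end low, feeding the right chute. Negative: right end raised, feeding the left chute. Top-heavy: it rests at one limit (either at the start) and, pressed past level with under 1 N at the raised tab, falls to the other by itself.
- left_tab (a point): Centre of the upper face of the orange ribbed press tab at the gate's left end, on the robot's side; 40 mm (y) x 45 mm (x), 6 mm thick. It moves with the gate: about z = 125 mm when raised, 82 mm when low; x = -54, y = 88 mm when level. A clear guard on the gate, at x = -25, |y| under 48, reaches z = 145 mm.
- right_tab (a point): The same on the gate's right end (y = -88 mm).
- gold_praline: Round foil-wrapped praline, gold, a rigid ball 32 mm across, about 25 g, with a small round white sticker; origin at its centre. It starts on one of the two perches, its centre 171 mm above the table. It rolls freely.
- red_praline: The same in red, on the other perch. It must stay there.
- filled_tray: Bystander: coral card tray of chocolates, 167 x 203 x 44 mm, to the right of the sorter; origin at the centre of its underside.
- gold_ribbon: Bystander: spool of gold ribbon lying flat, 74 mm across, 19 mm high, back left; origin at the centre of its underside.
- red_marker: Bystander: red and white marker, 135 mm long, 17 mm thick, lying at the front right; origin under its middle.
- spare_chocolate: Bystander: chocolate in a brown paper cup, 42 mm wide, 26 mm high, front left; origin at the centre of its underside.

How it is judged:
By the outcome, as a careful person would: the job done as asked, in the order asked, and still so for the second after the job is handed in, with the robot touching nothing.
It also fails if it takes over 42 s, if anything falls off the work surface, if the arm or the gripper's body presses on something with over 40 N, if the wrist force passes 120 N, or if a joint passes its speed limit or range.

## Working session

There is one attempt and no reset: what is moved stays moved. The work goes in short steps, Python scripts to look and compute and a tool call to move; the robot and the scene stay as the last step left them, time stands still between calls to the robot, and variables do not carry over. Pictures are saved under pics/ and viewed, about 8 in all and at most 12, crops included, and the job is handed in when it is done.

Besides the shell and the picture viewer there is one more tool, called after ">>>" by a JSON object that holds its "name" and its "arguments". play_rows: Moves the arm, as the interface text tells. Its arguments: {"type":"object","properties":{"commands":{"type":"array","items":{"type":"object","properties":{"dx":{"type":"number"},"dy":{"type":"number"},"dz":{"type":"number"},"ax":{"type":"number"},"ay":{"type":"number"},"az":{"type":"number"}}}},"claw":{"type":"number"},"squeeze":{"type":"number"}},"required":["commands"]}

```bash
mkdir -p pics; ls; cat > h.py <<'E'
import numpy as np, cv2
from station import ctrl, viewer, workorder
def shot(n,f):
    im=viewer.camera(n); cv2.imwrite('pics/'+f,im[:,:,::-1]); return im
def ray(n,u,v):
    m=viewer.camera_model(n);K=np.array(m['K']);P=np.array(m['pose'])
    return P[:3,3],P[:3,:3]@np.linalg.solve(K,[u,v,1.])
def plane(n,u,v,z):
    o,d=ray(n,u,v); return o+d*(z-o[2])/d[2]
def proj(n,p):
    m=viewer.camera_model(n);K=np.array(m['K']);P=np.array(m['pose'])
    c=K@(P[:3,:3].T@(np.asarray(p)-P[:3,3])); return c[:2]/c[2]
E
python3 - <<'E'
from h import *
a=shot('top','t0.png');b=shot('side','s0.png')
for n in('top','side'):
    m=viewer.camera_model(n);print(np.round(m['K'],1).tolist(),np.round(m['pose'],3).tolist())
print(ctrl.get_obs())
E
```

```text
pics
[[455.2, 0.0, 319.9], [0.0, 455.2, 205.9], [0.0, 0.0, 1.0]] [[-0.02, -0.997, 0.072, 0.442], [-1.0, 0.02, 0.001, -0.104], [-0.002, -0.072, -0.997, 1.683], [0.0, 0.0, 0.0, 1.0]]
[[497.1, 0.0, 316.3], [0.0, 497.1, 204.9], [0.0, 0.0, 1.0]] [[-0.914, -0.281, 0.294, 0.068], [-0.406, 0.609, -0.681, 0.99], [0.013, -0.742, -0.67, 1.18], [0.0, 0.0, 0.0, 1.0]]
{'time_s': 0.1, 'qpos': array([-1.41259864e+00,  3.00385071e-01,  1.52151367e+00, -2.77959502e-05,
        1.32069179e+00, -6.66049105e-02]), 'joint_vel': array([-0.00033765, -0.00103895, -0.00103767, -0.00156911, -0.00098812,
        0.00209832]), 'tau': array([ 1.80300194e-03, -5.32644260e+01, -3.53283119e+01,  7.09948875e-02,
        2.34957493e-02, -6.09107133e-05]), 'ee_pos': array([ 0.12255493, -0.5359424 ,  0.21296203]), 'eef_rot': array([-3.14059520e+00, -3.95497316e-05,  2.24809466e-01]), 'force': array([ 1.21242626, -0.42423028, -0.3472428 ]), 'moment': array([0.03256968, 0.01849489, 0.02839296]), 'grip_width': 0.09398002303683856}
```

View pics/t0.png

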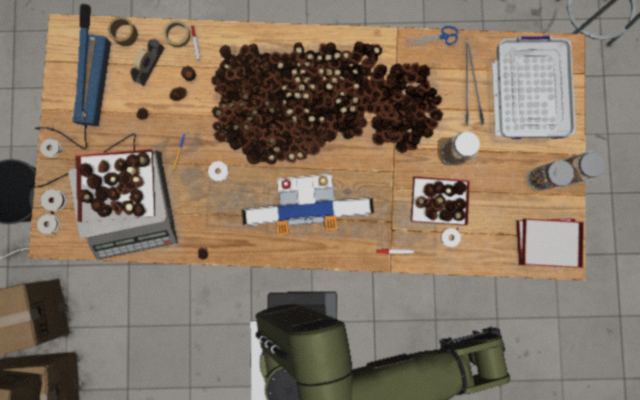

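View pics/s0.png

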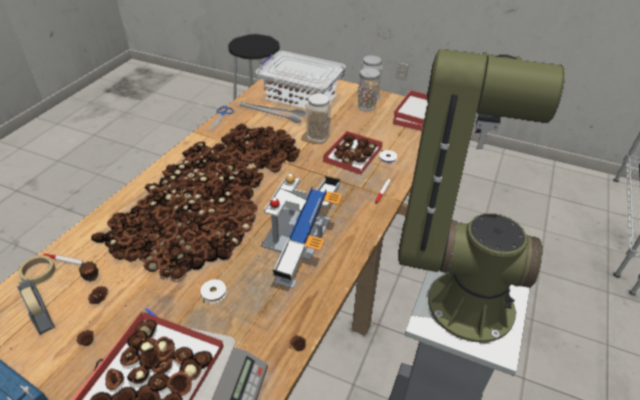

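The top view shows red at about (286,184) on the left perch, gold at (323,181) on the right perch, and the orange tabs at (282,228) and (332,224). The side view shows red at (275,203), gold at (291,178), and the tabs at (315,242) and (333,198). Next I'll measure these.

```bash
cat > m.py <<'E'
from h import *
def blobs(im,lo,hi,box,amin=6):
    x0,y0,x1,y1=box; h=cv2.cvtColor(im,cv2.COLOR_RGB2HSV)[y0:y1,x0:x1]
    k=cv2.inRange(h,np.array(lo),np.array(hi))
    n,_,s,c=cv2.connectedComponentsWithStats(k)
    return [(np.round(c[i]+[x0,y0],1).tolist(),int(s[i,4]),s[i,:4].tolist()) for i in range(1,n) if s[i,4]>=amin]
def tri(a,b):
    o1,d1=ray('top',*a);o2,d2=ray('side',*b)
    t=np.linalg.lstsq(np.c_[d1,-d2],o2-o1,rcond=None)[0]
    p,q=o1+d1*t[0],o2+d2*t[1]; return (p+q)/2,np.linalg.norm(p-q)
E
python3 - <<'E'
from m import *
t=cv2.imread('pics/t0.png')[:,:,::-1];s=cv2.imread('pics/s0.png')[:,:,::-1]
for n,im,B in(('top',t,(235,165,380,240)),('side',s,(255,160,345,290))):
    print(n,'orange',blobs(im,(8,170,170),(20,255,255),B))
    print('red',blobs(im,(0,150,90),(6,255,255),B),blobs(im,(172,120,90),(180,255,255),B))
    print('blue',blobs(im,(105,130,60),(125,255,255),B,30))
c=[cv2.resize(t[165:240,235:380],None,fx=5,fy=5,interpolation=2),cv2.resize(s[160:290,255:345],None,fx=4,fy=4,interpolation=2)]
w=800;o=np.zeros((600,800,3),np.uint8);a=cv2.resize(t[165:240,235:380],(450,233),interpolation=2);b=cv2.resize(s[165:290,260:345],(345,507),interpolation=2)
o[:233,:450]=a;o[:507,452:797]=b;cv2.imwrite('pics/c0.png',o[:,:,::-1])
E
```

```text
top orange [([331.1, 221.5], 63, [91, 52, 10, 13]), ([283.0, 227.0], 60, [43, 57, 10, 12])]
red [([286.2, 185.4], 16, [48, 17, 7, 6])] []
blue [([305.7, 210.0], 635, [44, 36, 54, 19])]
side orange [([332.8, 197.6], 123, [70, 33, 16, 11]), ([314.2, 242.5], 151, [51, 77, 17, 13])]
red [([274.1, 203.5], 35, [16, 41, 7, 6])] []
blue [([305.6, 217.0], 663, [35, 30, 35, 52])]
```

View pics/c0.png

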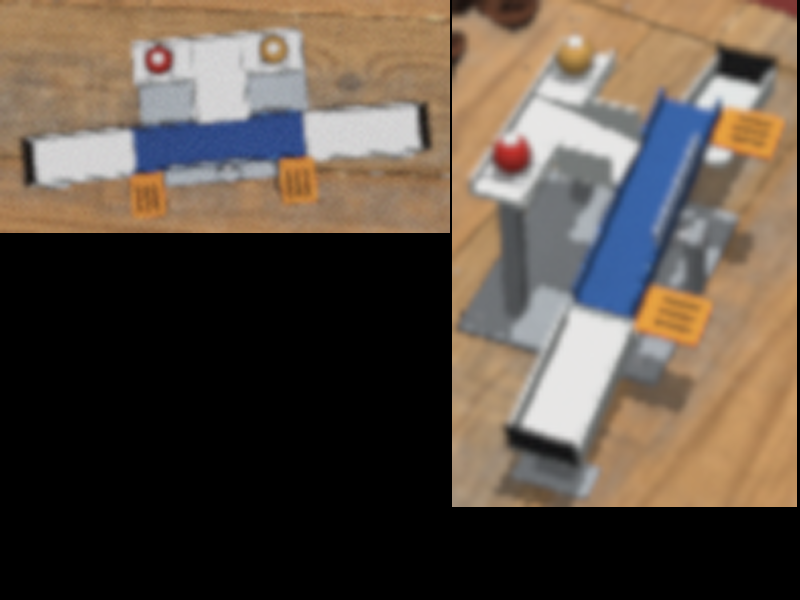

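The crop shows the gate's right end raised above the right chute, so it now feeds the left one and the right tab has to be pressed. Gold is on the right perch, at (322.7,180.5) in the top view and (290,178.6) in the side view.

```bash
python3 - <<'E'
from m import *
D={'gold':((322.7,180.5),(290,178.6)),'red':((285.9,184.3),(274.8,202.9)),'rtab':((331.1,222.5),(332.9,197.7)),'ltab':((282.8,228),(314.3,242.6))}
P={}
for k,(a,b) in D.items():
    P[k],e=tri(a,b);print(k,P[k].round(4),round(e,4))
# fit planar pose
loc={'gold':(90,-62),'red':(90,62),'rtab':(-54+12,-88+0),'ltab':(-54-0,88)}
for k,z in(('gold',.171),('red',.171),('rtab',.125),('ltab',.082)):
    print(k,[plane('top',*D[k][0],z).round(4)[:2],plane('side',*D[k][1],z).round(4)[:2]])
A=lambda k,z:(plane('top',*D[k][0],z)+plane('side',*D[k][1],z))[:2]/2
Q={'gold':A('gold',.171),'red':A('red',.171),'rtab':A('rtab',.125),'ltab':A('ltab',.082)}
# local tab xy: rotation about x through pivot (z=70): level tab top z ~103.5
c,s=np.cos(.25),np.sin(.25);h=.0335
L={'gold':(.09,-.062),'red':(.09,.062),'rtab':(-.054,-.088*c+h*s),'ltab':(-.054,.088*c+h*s)}
X=np.array([L[k] for k in Q]);Y=np.array([Q[k] for k in Q])
xm,ym=X.mean(0),Y.mean(0);H=(X-xm).T@(Y-ym);th=np.arctan2(H[0,1]-H[1,0],H[0,0]+H[1,1])
R=np.array([[np.cos(th),-np.sin(th)],[np.sin(th),np.cos(th)]]);t=ym-R@xm
print('pose',t.round(4),th,'res mm',((X@R.T+t-Y)*1e3).round(1).tolist())
E
```

```text
gold [ 0.6367 -0.1144  0.172 ] 0.0017
red [0.6269 0.0091 0.1713] 0.0024
rtab [ 0.4971 -0.1407  0.1209] 0.0007
ltab [0.4843 0.0295 0.0789] 0.0042
gold [array([ 0.636 , -0.1147]), array([ 0.638 , -0.1152])]
red [array([0.6258, 0.0086]), array([0.6282, 0.0091])]
rtab [array([ 0.4966, -0.1407]), array([ 0.4957, -0.1362])]
ltab [array([0.4823, 0.0285]), array([0.4852, 0.0328])]
pose [ 0.5433 -0.0589] 0.07007354065337867 res mm [[0.4, 0.5], [1.8, 0.4], [-1.3, -1.0], [-0.8, 0.0]]
```

>>> {"name": "play_rows", "arguments": {"claw": 0, "commands": [{"dx":0.029,"dy":-0.025,"az":4.5},{"dx":0.029,"dy":-0.026,"az":4.4},{"dx":0.029,"dy":-0.027},{"dx":0.029,"dy":-0.027},{"dx":0.029,"dy":-0.027}]}}

```text
validation failed for argument at $.co...
```

```bash
cat > go.py <<'E'
# usage: go.py lx ly tipz : tool-frame shift to bring fingertips to sorter-local point
import sys
from h import *
from scipy.spatial.transform import Rotation as Ro
o=ctrl.get_obs();R=Ro.from_euler('xyz',o['eef_rot']).as_matrix()
lx,ly,z=map(float,sys.argv[1:4]);c,s=np.cos(.07),np.sin(.07)
T=np.array([.5433+c*lx-s*ly,-.0589+s*lx+c*ly,z])
tip=o['ee_pos']+.008*R[:,2]
d=tip[:2]-[.5433,-.0589]
print('t',o['time_s'],'tip local',np.round([c*d[0]+s*d[1],-s*d[0]+c*d[1],tip[2]],4),'rpy',o['eef_rot'].round(3),'F',o['force'].round(2),'w',round(o['grip_width'],4))
print('shift tool',(R.T@(T-tip)).round(4))
E
python3 go.py -.058 -.077 .205
```

```text
t 0.1 tip local [-0.4531 -0.4464  0.205 ] rpy [-3.141 -0.     0.225] F [ 1.21 -0.42 -0.35] w 0.094
shift tool [ 4.473e-01 -3.041e-01  3.000e-04]
```

>>> {"name": "play_rows", "arguments": {"claw": 0, "commands": [{"dx":0.029,"dy":-0.025,"dz":0,"ax":0,"ay":0,"az":4.5},{"dx":0.029,"dy":-0.026,"dz":0,"ax":0,"ay":0,"az":4.4},{"dx":0.029,"dy":-0.027,"dz":0,"ax":0,"ay":0,"az":0},{"dx":0.029,"dy":-0.027,"dz":0,"ax":0,"ay":0,"az":0},{"dx":0.029,"dy":-0.027,"dz":0,"ax":0,"ay":0,"az":0}]}}

```text
time_s: 0.52
ee_pos: [0.2512, -0.3862, 0.2102]
eef_rot: [-3.137, 0.002, 0.053]
force: [0.9, 0.1, -0.3]
grip_width: 0.0641
```

```bash
python3 go.py -.058 -.077 .205
```

```text
t 0.5167 tip local [-0.3143 -0.3061  0.2022] rpy [-3.137e+00  2.000e-03  5.300e-02] F [ 0.85  0.1  -0.34] w 0.0641
shift tool [ 0.2524 -0.2335 -0.0022]
```

>>> {"name": "play_rows", "arguments": {"commands": [{"dx":0.029,"dy":-0.027,"dz":0,"ax":0,"ay":0,"az":-1},{"dx":0.029,"dy":-0.027,"dz":0,"ax":0,"ay":0,"az":0},{"dx":0.029,"dy":-0.027,"dz":0,"ax":0,"ay":0,"az":0},{"dx":0.029,"dy":-0.027,"dz":0,"ax":0,"ay":0,"az":0},{"dx":0.029,"dy":-0.027,"dz":0,"ax":0,"ay":0,"az":0}]}}

```text
time_s: 0.93
ee_pos: [0.391, -0.233, 0.2102]
eef_rot: [-3.136, 0.002, 0.069]
force: [-0.0, -2.1, -0.1]
grip_width: 0.0308
```

```bash
python3 go.py -.058 -.077 .205
```

```text
t 0.9333 tip local [-0.1641 -0.163   0.2022] rpy [-3.136e+00  2.000e-03  6.900e-02] F [-0.02 -2.07 -0.12] w 0.0308
shift tool [ 0.1061 -0.086  -0.0026]
```

>>> {"name": "play_rows", "arguments": {"commands": [{"dx":0.027,"dy":-0.022,"dz":0,"ax":0,"ay":0,"az":0},{"dx":0.027,"dy":-0.022,"dz":0,"ax":0,"ay":0,"az":0},{"dx":0.025,"dy":-0.02,"dz":0,"ax":0,"ay":0,"az":0},{"dx":0.018,"dy":-0.015,"dz":0,"ax":0,"ay":0,"az":0},{"dx":0,"dy":0,"dz":0,"ax":0,"ay":0,"az":0}]}}

```text
time_s: 1.35
ee_pos: [0.4886, -0.1362, 0.2096]
eef_rot: [-3.135, 0.003, 0.075]
force: [-0.1, -1.0, -0.3]
grip_width: 0.0003
```

```bash
python3 go.py -.058 -.077 .135
```

```text
t 1.35 tip local [-0.06   -0.0733  0.2016] rpy [-3.135e+00  3.000e-03  7.500e-02] F [-0.12 -1.05 -0.26] w 0.0003
shift tool [0.0021 0.0042 0.0665]
```

>>> {"name": "play_rows", "arguments": {"commands": [{"dx":0.002,"dy":0.008,"dz":0.02,"ax":0,"ay":0,"az":0},{"dx":0,"dy":0,"dz":0.022,"ax":0,"ay":0,"az":0},{"dx":0,"dy":0,"dz":0.02,"ax":0,"ay":0,"az":0},{"dx":0,"dy":0,"dz":0.01,"ax":0,"ay":0,"az":0},{"dx":0,"dy":0,"dz":0,"ax":0,"ay":0,"az":0}]}}

```text
time_s: 1.77
ee_pos: [0.4909, -0.1433, 0.1345]
eef_rot: [-3.135, 0.003, 0.079]
force: [-0.4, 1.0, 0.3]
grip_width: 0.0002
```

```bash
python3 go.py -.058 -.082 .094
```

```text
t 1.7667 tip local [-0.0582 -0.0805  0.1265] rpy [-3.135e+00  3.000e-03  7.900e-02] F [-0.43  0.98  0.32] w 0.0002
shift tool [0.0003 0.0017 0.0325]
```

>>> {"name": "play_rows", "arguments": {"commands": [{"dx":0,"dy":0.002,"dz":0.007,"ax":0,"ay":0,"az":0},{"dx":0,"dy":0.001,"dz":0.009,"ax":0,"ay":0,"az":0},{"dx":0,"dy":0.001,"dz":0.009,"ax":0,"ay":0,"az":0},{"dx":0,"dy":0,"dz":0.009,"ax":0,"ay":0,"az":0},{"dx":0,"dy":0,"dz":0.003,"ax":0,"ay":0,"az":0}]}}

```text
time_s: 2.18
ee_pos: [0.4917, -0.149, 0.0972]
eef_rot: [-3.137, -0.0, 0.078]
force: [-0.3, 0.1, 0.8]
grip_width: 0.0006
```

>>> {"name": "play_rows", "arguments": {"commands": [{"dx":0,"dy":0,"dz":0,"ax":0,"ay":0,"az":0},{"dx":0,"dy":0,"dz":-0.01,"ax":0,"ay":0,"az":0},{"dx":0,"dy":0,"dz":-0.03,"ax":0,"ay":0,"az":0},{"dx":0,"dy":0,"dz":-0.035,"ax":0,"ay":0,"az":0},{"dx":0,"dy":0,"dz":-0.035,"ax":0,"ay":0,"az":0}]}}

```text
time_s: 2.6
ee_pos: [0.4889, -0.1483, 0.2058]
eef_rot: [-3.131, 0.012, 0.078]
force: [-0.0, 0.1, 0.2]
grip_width: 0.0005
```

```bash
python3 go.py .09 -.107 .205; python3 - <<'E'
from m import *
s=shot('side','s1.png');t=shot('top','t1.png')
print(blobs(s,(8,170,170),(20,255,255),(255,160,345,290)))
o=np.hstack([cv2.resize(s[165:290,250:350],(400,500),interpolation=2),cv2.resize(t[165:240,280:350],(400,428),interpolation=2)[:500] if 0 else cv2.copyMakeBorder(cv2.resize(t[165:240,280:350],(400,428),interpolation=2),0,72,0,0,cv2.BORDER_CONSTANT)])
cv2.imwrite('pics/c1.png',o[:,:,::-1])
E
```

```text
t 2.6 tip local [-0.0607 -0.0853  0.1978] rpy [-3.131  0.012  0.078] F [-0.02  0.13  0.19] w 0.0005
shift tool [ 0.1504  0.0228 -0.0092]
[([333.8, 205.2], 37, [72, 41, 15, 8]), ([316.2, 229.1], 107, [53, 64, 18, 11])]
```

View pics/c1.png

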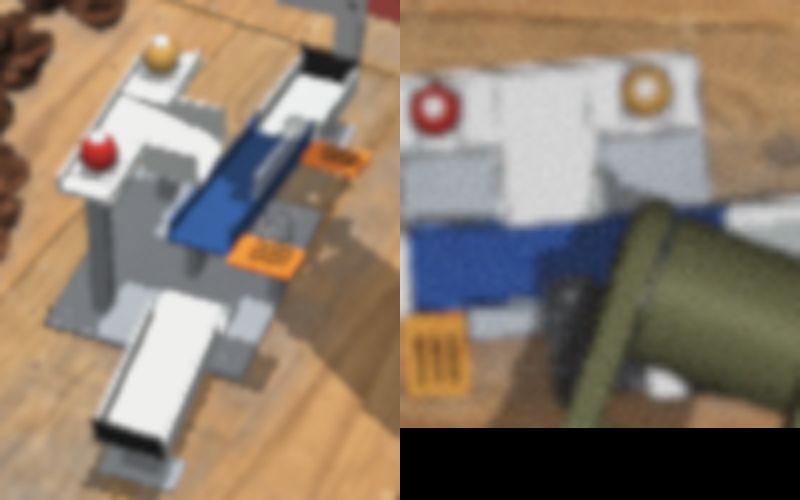

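The gate has rocked over: left tab raised at side-view pixel (316,229), right tab low. Both pralines are still on their perches. Next I'll move to gold's outer side.

>>> {"name": "play_rows", "arguments": {"commands": [{"dx":0.02,"dy":0.012,"dz":-0.008,"ax":0,"ay":0,"az":0},{"dx":0.035,"dy":0.012,"dz":0,"ax":0,"ay":0,"az":0},{"dx":0.035,"dy":0,"dz":0,"ax":0,"ay":0,"az":0},{"dx":0.035,"dy":0,"dz":0,"ax":0,"ay":0,"az":0},{"dx":0.025,"dy":0,"dz":0,"ax":0,"ay":0,"az":0}]}}

```text
time_s: 3.12
ee_pos: [0.6454, -0.1625, 0.2263]
eef_rot: [-3.139, -0.006, 0.076]
force: [-0.1, 0.8, 0.1]
grip_width: 0.0005
```

```bash
python3 go.py .09 -.107 .167
```

```text
t 3.1167 tip local [ 0.0946 -0.1105  0.2183] rpy [-3.139 -0.006  0.076] F [-0.12  0.8   0.1 ] w 0.0005
shift tool [-0.0049 -0.0034  0.0512]
```

>>> {"name": "play_rows", "arguments": {"commands": [{"dx":-0.004,"dy":-0.002,"dz":0.015,"ax":0,"ay":0,"az":0},{"dx":-0.002,"dy":-0.002,"dz":0.018,"ax":0,"ay":0,"az":0},{"dx":0,"dy":0,"dz":0.013,"ax":0,"ay":0,"az":0},{"dx":0,"dy":0,"dz":0.005,"ax":0,"ay":0,"az":0},{"dx":0,"dy":0,"dz":0,"ax":0,"ay":0,"az":0}]}}

```text
time_s: 3.53
ee_pos: [0.6444, -0.1573, 0.1744]
eef_rot: [-3.14, -0.009, 0.079]
force: [0.1, 0.2, -0.6]
grip_width: 0.0006
```

```bash
python3 go.py .09 -.0555 .168; python3 - <<'E'
from m import *
s=shot('side','s2.png')
cv2.imwrite('pics/c2.png',cv2.resize(s[150:250,250:370],(600,500),interpolation=2)[:,:,::-1])
E
```

```text
t 3.5333 tip local [ 0.094  -0.1052  0.1664] rpy [-3.14  -0.009  0.079] F [ 0.1   0.17 -0.61] w 0.0006
shift tool [-0.0036 -0.0498 -0.0016]
```

View pics/c2.png

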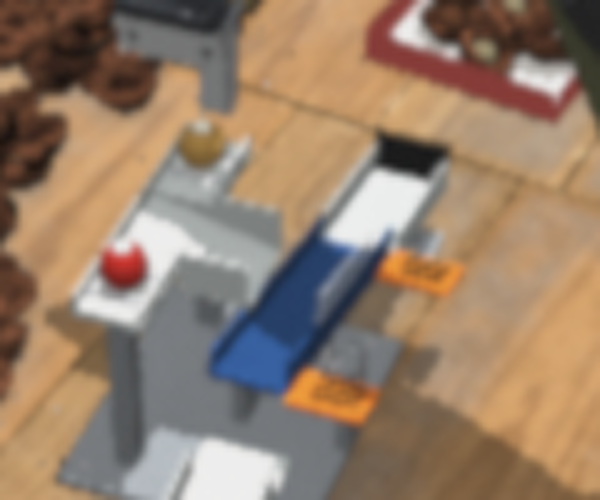

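Fingers are just outside gold (crop (200,145)) at wall-clearing height. Now I'll push slowly towards +y.

>>> {"name": "play_rows", "arguments": {"commands": [{"dx":-0.004,"dy":-0.004,"dz":-0.001,"ax":0,"ay":0,"az":0},{"dx":0,"dy":-0.004,"dz":0,"ax":0,"ay":0,"az":0},{"dx":0,"dy":-0.004,"dz":0,"ax":0,"ay":0,"az":0},{"dx":0,"dy":-0.003,"dz":0,"ax":0,"ay":0,"az":0},{"dx":0,"dy":-0.003,"dz":0,"ax":0,"ay":0,"az":0}]}}

```text
time_s: 4.0
ee_pos: [0.6392, -0.1389, 0.1807]
eef_rot: [3.141, -0.014, 0.078]
force: [0.3, 0.4, 1.1]
grip_width: 0.0004
```

>>> {"name": "play_rows", "arguments": {"commands": [{"dx":0,"dy":-0.003,"dz":0,"ax":0,"ay":0,"az":0},{"dx":0,"dy":-0.003,"dz":0,"ax":0,"ay":0,"az":0},{"dx":0,"dy":-0.003,"dz":0,"ax":0,"ay":0,"az":0},{"dx":0,"dy":-0.003,"dz":0,"ax":0,"ay":0,"az":0},{"dx":0,"dy":-0.003,"dz":0,"ax":0,"ay":0,"az":0}]}}

```text
time_s: 4.42
ee_pos: [0.6405, -0.1258, 0.1875]
eef_rot: [3.131, -0.026, 0.077]
force: [0.0, -3.6, 6.4]
grip_width: 0.0002
```

```bash
python3 go.py .09 -.0555 .168
```

```text
t 4.4167 tip local [ 0.0925 -0.0737  0.1795] rpy [ 3.131 -0.026  0.077] F [ 0.03 -3.64  6.37] w 0.0002
shift tool [-0.0027 -0.0183  0.0113]
```

The tool drifted up and is now riding on the ball. I'll back off and look.

>>> {"name": "play_rows", "arguments": {"commands": [{"dx":0,"dy":0.004,"dz":-0.003,"ax":0,"ay":0,"az":0},{"dx":0,"dy":0.008,"dz":0,"ax":0,"ay":0,"az":0},{"dx":0,"dy":0.01,"dz":0,"ax":0,"ay":0,"az":0},{"dx":0,"dy":0.01,"dz":0,"ax":0,"ay":0,"az":0},{"dx":0,"dy":0,"dz":0,"ax":0.5,"ay":-1.3,"az":0}]}}

```text
time_s: 4.83
ee_pos: [0.643, -0.1602, 0.192]
eef_rot: [3.14, -0.005, 0.078]
force: [-0.1, 0.6, -1.0]
grip_width: 0.0002
```

```bash
python3 go.py .09 -.107 .1665; python3 - <<'E'
from m import *
s=shot('side','s3.png')
cv2.imwrite('pics/c3.png',cv2.resize(s[150:250,250:370],(600,500),interpolation=2)[:,:,::-1])
E
```

```text
t 4.8333 tip local [ 0.0924 -0.1081  0.184 ] rpy [ 3.14  -0.005  0.078] F [-0.07  0.59 -1.03] w 0.0002
shift tool [-0.0025 -0.0011  0.0174]
```

View pics/c3.png

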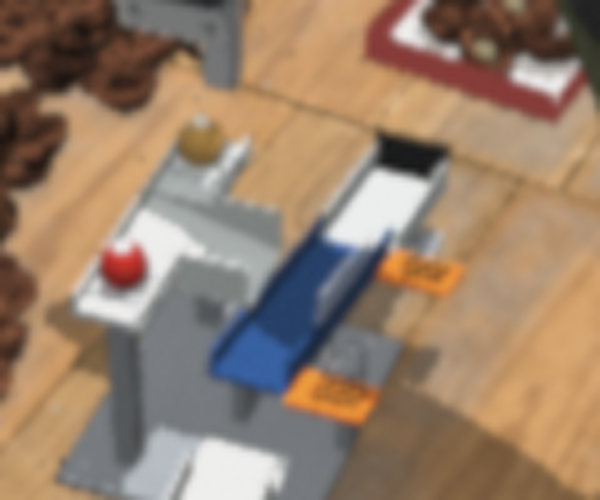

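Gold is still on its perch at crop (200,140) and red is unmoved. I'll go lower, between the walls, and watch the height.

>>> {"name": "play_rows", "arguments": {"commands": [{"dx":-0.002,"dy":0,"dz":0.008,"ax":0,"ay":0,"az":0},{"dx":0,"dy":0,"dz":0.008,"ax":0,"ay":0,"az":0},{"dx":0,"dy":0,"dz":0.004,"ax":0,"ay":0,"az":0},{"dx":0,"dy":0,"dz":0,"ax":0,"ay":0,"az":0},{"dx":0,"dy":0,"dz":0,"ax":0,"ay":0,"az":0}]}}

```text
time_s: 5.3
ee_pos: [0.6402, -0.1618, 0.1671]
eef_rot: [-3.141, -0.0, 0.076]
force: [-0.4, -0.5, 0.9]
grip_width: 0.0004
```

```bash
python3 go.py .09 -.092 .162
```

```text
t 5.3 tip local [ 0.0895 -0.1095  0.1591] rpy [-3.141 -0.     0.076] F [-0.38 -0.47  0.94] w 0.0004
shift tool [ 0.0006 -0.0175 -0.0029]
```

>>> {"name": "play_rows", "arguments": {"commands": [{"dx":0,"dy":0,"dz":-0.003,"ax":0,"ay":0,"az":0},{"dx":0,"dy":-0.003,"dz":0,"ax":0,"ay":0,"az":0},{"dx":0,"dy":-0.004,"dz":0,"ax":0,"ay":0,"az":0},{"dx":0,"dy":-0.004,"dz":0,"ax":0,"ay":0,"az":0},{"dx":0,"dy":-0.002,"dz":0,"ax":0,"ay":0,"az":0}]}}

```text
time_s: 5.72
ee_pos: [0.6394, -0.1475, 0.1712]
eef_rot: [3.142, -0.001, 0.076]
force: [0.5, -0.3, 0.3]
grip_width: 0.0004
```

```bash
python3 go.py .09 -.055 .163
```

```text
t 5.7167 tip local [ 0.0897 -0.0951  0.1632] rpy [ 3.142e+00 -1.000e-03  7.600e-02] F [ 0.54 -0.29  0.25] w 0.0004
shift tool [ 0.0006 -0.0401  0.0002]
```

>>> {"name": "play_rows", "arguments": {"commands": [{"dx":0,"dy":-0.003,"dz":0.001,"ax":0,"ay":0,"az":0},{"dx":0,"dy":-0.004,"dz":0,"ax":0,"ay":0,"az":0},{"dx":0,"dy":-0.004,"dz":0,"ax":0,"ay":0,"az":0},{"dx":0,"dy":-0.004,"dz":0,"ax":0,"ay":0,"az":0},{"dx":0,"dy":-0.003,"dz":0,"ax":0,"ay":0,"az":0}]}}

```text
time_s: 6.13
ee_pos: [0.6404, -0.134, 0.1764]
eef_rot: [3.127, -0.013, 0.074]
force: [-0.4, -7.8, 7.1]
grip_width: 0.0008
```

```bash
python3 go.py .09 -.055 .163
```

```text
t 6.1333 tip local [ 0.0917 -0.0818  0.1684] rpy [ 3.127 -0.013  0.074] F [-0.38 -7.83  7.15] w 0.0008
shift tool [-0.0017 -0.0269  0.005 ]
```

Pushing straight sideways jams: finger friction stops the ball's trailing face from rising as it rolls. I'll back off, start lower, and move diagonally forward and up so the ball can roll against the finger.

>>> {"name": "play_rows", "arguments": {"commands": [{"dx":0,"dy":0.004,"dz":0,"ax":0,"ay":0,"az":0},{"dx":-0.001,"dy":0.006,"dz":0.001,"ax":0,"ay":0,"az":0},{"dx":0,"dy":0.004,"dz":0.002,"ax":0,"ay":0,"az":0},{"dx":0,"dy":0,"dz":0.002,"ax":0.8,"ay":-0.7,"az":0},{"dx":0,"dy":0,"dz":0,"ax":0,"ay":0,"az":0}]}}

```text
time_s: 6.55
ee_pos: [0.6405, -0.1486, 0.1718]
eef_rot: [-3.141, -0.001, 0.075]
force: [0.2, -0.6, 0.2]
grip_width: 0.0007
```

```bash
cat > b.py <<'E'
from m import *
f=lambda im,B:blobs(im,(12,90,90),(28,255,255),B)
s=viewer.camera('side');t=viewer.camera('top')
for n,im,p in(('side',s,(290,178.6)),('top',t,(322.7,180.5))):
    h=cv2.cvtColor(im,cv2.COLOR_RGB2HSV);print(n,[b[:2] for b in blobs(im,(12,100,70),(30,255,255),(int(p[0])-9,int(p[1])-9,int(p[0])+10,int(p[1])+10),10)])
cv2.imwrite('pics/sl.png',s[:,:,::-1]);cv2.imwrite('pics/tl.png',t[:,:,::-1])
E
python3 b.py; python3 go.py .09 -.0925 .159
```

```text
side [([288.2, 175.2], 140)]
top []
t 6.65 tip local [ 0.0909 -0.0961  0.1641] rpy [ 3.141e+00 -2.000e-03  7.500e-02] F [-0.23 -0.32  0.15] w 0.0003
shift tool [-0.0009 -0.0036  0.0051]
```

>>> {"name": "play_rows", "arguments": {"commands": [{"dx":0,"dy":0,"dz":0.003,"ax":0,"ay":0,"az":0},{"dx":-0.001,"dy":0,"dz":0.002,"ax":0,"ay":0,"az":0},{"dx":0,"dy":0,"dz":0,"ax":0,"ay":0,"az":0},{"dx":0,"dy":0,"dz":0,"ax":0,"ay":0,"az":0},{"dx":0,"dy":0,"dz":0,"ax":0,"ay":0,"az":0}]}}

```text
time_s: 7.07
ee_pos: [0.6394, -0.1478, 0.1658]
eef_rot: [-3.141, -0.001, 0.075]
force: [1.0, 0.3, -0.6]
grip_width: 0.0003
```

```bash
python3 go.py .09 -.0925 .159;python3 - <<'E'
from m import *
s=viewer.camera('side')
cv2.imwrite('pics/c4.png',cv2.resize(s[155:215,260:320],(600,600),interpolation=2)[:,:,::-1])
E
```

```text
t 7.0667 tip local [ 0.0897 -0.0954  0.1578] rpy [-3.141e+00 -1.000e-03  7.500e-02] F [ 0.99  0.31 -0.62] w 0.0003
shift tool [ 0.0003 -0.0029 -0.0012]
```

View pics/c4.png

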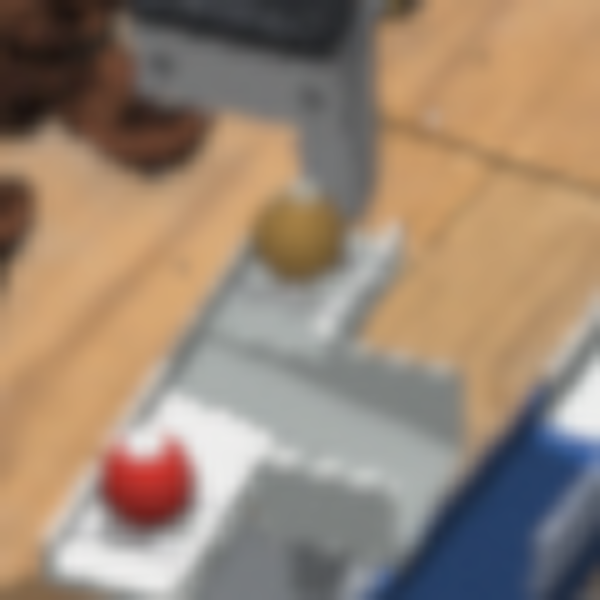

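Gold is back in the middle of its perch at crop (298,235), with the finger just behind it. Now the diagonal push.

>>> {"name": "play_rows", "arguments": {"commands": [{"dx":0,"dy":-0.003,"dz":-0.001,"ax":0,"ay":0,"az":0},{"dx":0,"dy":-0.004,"dz":-0.001,"ax":0,"ay":0,"az":0},{"dx":0,"dy":-0.004,"dz":-0.002,"ax":0,"ay":0,"az":0},{"dx":0,"dy":-0.004,"dz":-0.003,"ax":0,"ay":0,"az":0},{"dx":0,"dy":-0.004,"dz":-0.003,"ax":0,"ay":0,"az":0}]}}

```text
time_s: 7.53
ee_pos: [0.6388, -0.1304, 0.1788]
eef_rot: [3.136, -0.005, 0.073]
force: [-0.2, -0.9, 0.4]
grip_width: 0.0006
```

```bash
python3 go.py .09 -.055 .165
```

```text
t 7.5333 tip local [ 0.0903 -0.0781  0.1708] rpy [ 3.136 -0.005  0.073] F [-0.18 -0.9   0.4 ] w 0.0006
shift tool [-0.0002 -0.0231  0.0057]
```

>>> {"name": "play_rows", "arguments": {"commands": [{"dx":0,"dy":-0.004,"dz":0.001,"ax":0,"ay":0,"az":0},{"dx":0,"dy":-0.004,"dz":0.001,"ax":0,"ay":0,"az":0},{"dx":0,"dy":-0.003,"dz":0,"ax":0,"ay":0,"az":0},{"dx":0,"dy":0,"dz":0,"ax":0,"ay":0,"az":0},{"dx":0,"dy":0,"dz":0,"ax":0,"ay":0,"az":0}]}}

```text
time_s: 7.95
ee_pos: [0.6389, -0.1175, 0.1802]
eef_rot: [3.134, -0.011, 0.075]
force: [-0.0, -0.0, 0.0]
grip_width: 0.0003
```

```bash
python3 go.py .09 -.055 .165;python3 - <<'E'
from m import *
s=shot('side','s5.png')
cv2.imwrite('pics/c5.png',cv2.resize(s[155:255,260:360],(600,600),interpolation=2)[:,:,::-1])
E
```

```text
t 7.95 tip local [ 0.0914 -0.0652  0.1722] rpy [ 3.134 -0.011  0.075] F [-0.02 -0.01  0.  ] w 0.0003
shift tool [-0.0014 -0.0103  0.0071]
```

View pics/c5.png

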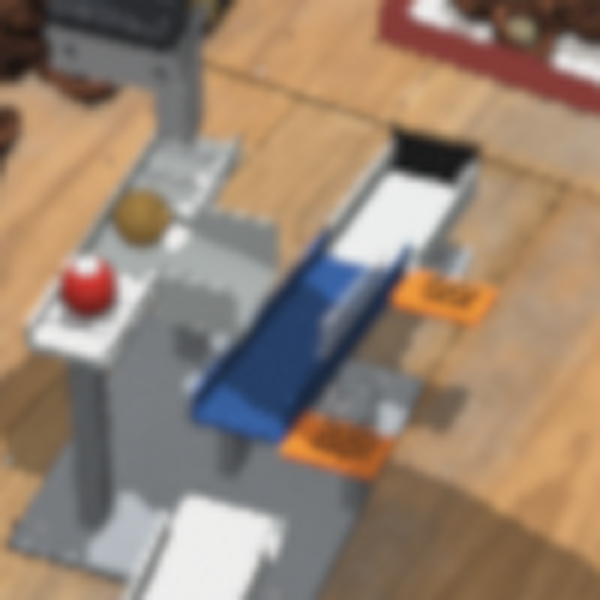

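Gold (crop (142,217)) has gone over the ridge into the ramp, and red is still on its perch. I'll raise the arm clear while it rolls.

>>> {"name": "play_rows", "arguments": {"commands": [{"dx":0,"dy":0,"dz":-0.01,"ax":0,"ay":0,"az":0},{"dx":0,"dy":0.005,"dz":-0.025,"ax":0,"ay":0,"az":0},{"dx":0,"dy":0.02,"dz":-0.025,"ax":0,"ay":0,"az":0},{"dx":0,"dy":0.03,"dz":-0.01,"ax":0,"ay":0,"az":0},{"dx":0,"dy":0.03,"dz":0,"ax":0,"ay":0,"az":0}]}}

```text
time_s: 8.42
ee_pos: [0.6443, -0.1987, 0.2546]
eef_rot: [3.136, -0.007, 0.082]
force: [-0.4, -0.2, -0.4]
grip_width: 0.0003
```

>>> {"name": "play_rows", "arguments": {"commands": [{"dx":-0.02,"dy":0.03,"dz":0,"ax":0,"ay":0,"az":0},{"dx":-0.02,"dy":0.03,"dz":0,"ax":0,"ay":0,"az":0},{"dx":-0.02,"dy":0.03,"dz":0,"ax":0,"ay":0,"az":0},{"dx":-0.01,"dy":0.02,"dz":0,"ax":0,"ay":0,"az":0},{"dx":0,"dy":0,"dz":0,"ax":0,"ay":0,"az":0}]}}

```text
time_s: 8.83
ee_pos: [0.5801, -0.3238, 0.2583]
eef_rot: [3.134, -0.009, 0.079]
force: [0.2, -0.9, -0.0]
grip_width: 0.0005
```

>>> {"name": "play_rows", "arguments": {"commands": [{"dx":0,"dy":0,"dz":0,"ax":0,"ay":0,"az":0},{"dx":0,"dy":0,"dz":0,"ax":0,"ay":0,"az":0},{"dx":0,"dy":0,"dz":0,"ax":0,"ay":0,"az":0},{"dx":0,"dy":0,"dz":0,"ax":0,"ay":0,"az":0},{"dx":0,"dy":0,"dz":0,"ax":0,"ay":0,"az":0}]}}

```text
time_s: 9.25
ee_pos: [0.5812, -0.3216, 0.2596]
eef_rot: [3.135, -0.009, 0.08]
force: [-0.2, -0.4, -0.6]
grip_width: 0.0003
```

```bash
python3 go.py .09 -.055 .165;python3 - <<'E'
from m import *
s=shot('side','s6.png');t=shot('top','t6.png')
cv2.imwrite('pics/c6.png',np.hstack([cv2.resize(s[155:295,255:365],(440,560),interpolation=2),cv2.resize(t[130:270,235:325],(360,560),interpolation=2)])[:,:,::-1])
E
```

```text
t 9.25 tip local [ 0.0195 -0.2648  0.2516] rpy [ 3.135 -0.009  0.08 ] F [-0.16 -0.42 -0.58] w 0.0003
shift tool [ 0.0717 -0.2096  0.0858]
```

View pics/c6.png

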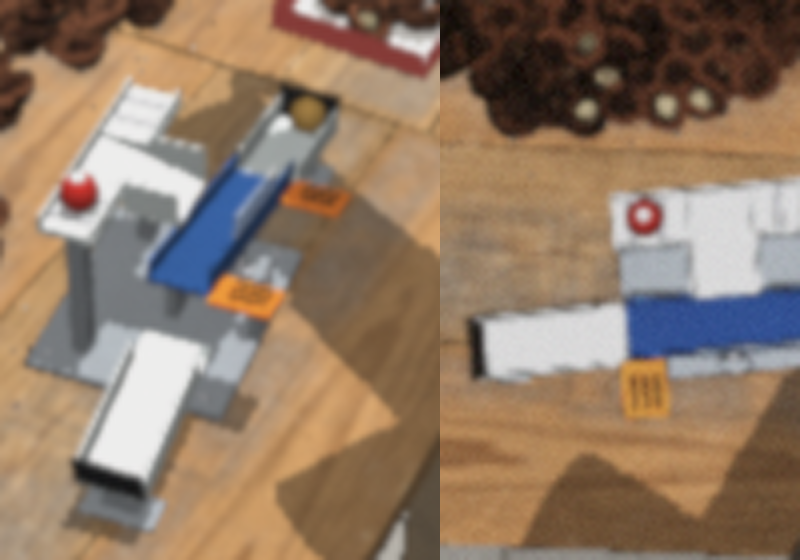

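Gold is at the right stop (crop (308,112), side-view pixel about (332,183)). Red is on its perch and the gate feeds right. I'll wait briefly, check the position, then hand in.

>>> {"name": "play_rows", "arguments": {"commands": [{"dx":0,"dy":0,"dz":0,"ax":0,"ay":0,"az":0},{"dx":0,"dy":0,"dz":0,"ax":0,"ay":0,"az":0},{"dx":0,"dy":0,"dz":0,"ax":0,"ay":0,"az":0},{"dx":0,"dy":0,"dz":0,"ax":0,"ay":0,"az":0},{"dx":0,"dy":0,"dz":0,"ax":0,"ay":0,"az":0}]}}

```text
time_s: 9.77
ee_pos: [0.5816, -0.3207, 0.2594]
eef_rot: [3.135, -0.009, 0.081]
force: [0.0, -0.0, 0.3]
grip_width: 0.0007
```

```bash
python3 - <<'E'
from m import *
c,s=np.cos(.07),np.sin(.07);y=-.208
print('expect',proj('side',[.5433-s*y,-.0589+c*y,.063]))
a=cv2.imread('pics/s6.png').astype(int);b=viewer.camera('side')[:,:,::-1].astype(int)
print('max change around sorter',abs(a-b)[160:290,255:345].max(), 'force',ctrl.get_obs()['force'].round(2))
t0=cv2.imread('pics/t0.png').astype(int);t1=viewer.camera('top')[:,:,::-1].astype(int)
d=(abs(t0-t1).max(2)>60).astype(np.uint8);n,_,st,_=cv2.connectedComponentsWithStats(d);print([r.tolist() for r in st[1:] if r[4]>12])
workorder.hand_in()
E
```

```text
expect [330.16082252 183.89724597]
max change around sorter 19 force [-0.31  0.76  0.15]
[[258, 161, 172, 191, 7044], [319, 176, 9, 10, 65], [425, 186, 3, 7, 13], [332, 201, 8, 17, 86], [277, 205, 6, 17, 70], [324, 215, 6, 18, 67], [288, 220, 4, 5, 18], [252, 277, 34, 30, 426], [217, 288, 49, 104, 2295], [281, 304, 62, 37, 918], [257, 306, 32, 28, 535], [326, 327, 184, 73, 6411], [271, 345, 4, 8, 14], [324, 385, 6, 4, 16], [377, 384, 61, 16, 903]]
the job is handed in; nothing more can be done
```

The job is done and handed in at about 10 s of the 42 s allowed. I pressed the raised right tab so the gate rocked over to feed the right chute. Then I pushed the gold praline off the right perch; it rolled over the gate and down the right chute to its stop.

**The push:** the first two straight sideways pushes jammed on finger friction, at about 10 N at most. The praline settled back on its perch each time. A lower start with a forward-and-up stroke then rolled it over the ridge.

**Last checks:**
- **Gold praline:** it is at the right stop, about 2 pixels from where the calibration puts it in the side view.
- **Red praline and gate:** the red praline is still on its perch and the gate is still tilted to feed right.
- **Stillness:** the area around the sorter did not change over the last half second, and the arm was clear of everything with about zero force.
- **Other items:** a before/after comparison of the top view showed changes around the gate, gold's old perch and the arm and its shadow. It also showed one 13-pixel spot at the tray, probably the arm's shadow. I did not measure the tray, ribbon, marker or spare chocolate one by one.

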